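Prise open the dial guard and hold the pulse dial at its third click

ROBOT

A 6-joint arm with a two-finger parallel gripper is mounted at the origin on a cart in front of the work surface, level with it; the furniture and walls round the work are solid. World frame = base frame: x ahead of the robot, y to its left, z up, the work surface at z = 0. Lengths are in mm, angles in rad, forces in N, time in s.
With the tool pointing down it reaches from about 275 to 750 mm from the base axis. Payload 10.2 kg.
Tool frame: the origin (TCP) lies on the front face of the gripper's body, between the roots of the fingers; the fingertips stand 73 mm ahead of it and the grasp point (between the pads) lies 54 mm ahead of it; z points along the fingers, y is the line along which they close (so a half turn about z gives the same grasp; the last joint's range is limited). The gripper opens to 85 mm and grips with 20 to 120 N. Pads are 22 mm wide; open, the fingers measure 114 mm over their backs; the gripper's body (76 mm by 85 mm) begins 54 mm behind the grasp point. The pads swing forward as they close: fully open they stand 13 mm farther back than shut.
Start: joints at [1.031, 0.313, 1.498, -0, 1.331, -0.223], TCP at [163.565, 498.877, 303.894] pointing down, gripper open.
Joint ranges: [-2.94, 2.94], [-0.97, 2.17], [0.19, 2.56], [-1.23, 4.37], [0.02, 3.11], [-2.88, 2.88]. Speed limits (rad/s): [2.39, 2.39, 3.01, 3.14, 3.14, 3.14].

INTERFACE

Orientations are given as a unit quaternion [w, x, y, z].
In Python, from rig import * gives the robot as it stands.
- The arm moves only by the tool step_arm, never from a script. Its argument "plan" is a list of rows, each an object with "offset": the shift along the tool's x, y, z in cm, a list of three; "rot": the turn, a rotation vector about the tool's x, y, z in degrees, a list of three; "gripper": the finger opening in cm, from 0 to 8.54. In form: [{"offset": [x, y, z], "rot": [wx, wy, wz], "gripper": gripper}, ...]. A call has 1 to 12 rows; each row is the pose to reach, as a shift and turn from the pose commanded when the call began, along the tool's axes at that moment; what a row does not reach only later rows make up. A row lasts 1/10 s, in which the tool goes at most 50 mm and 8.59 degrees, less where a joint would pass 70% of its speed; a pose out of reach is approached as far as the arm can. A call with a gripper value outside its range is refused whole. The fingers move at their own pace and stop on an object; "squeeze" is the grip in N (left out, the last holds). Time passes only in rows, so rows that repeat a pose let the fingers close. It gives the time, the measured TCP pose, the force, the opening and the grip force at its end, in the units of the state.
- sense(): the state, without advancing time (a new reading comes with each control period).
- capture(name): name is "scene" or "top"; returns a dict with "color" (420x560x3 uint8, red, green, blue), "depth" (420x560 float32, mm along the optical axis (not along the pixel's ray), 0 where there is no reading), "vertical_fov" (degrees; the focal length in pixels is half the picture's height over the tangent of half this angle, whatever the lens; pixels are square), "cx", "cy" (the principal point, pixels), "k1" (the pictures are not rectified: a ray, as slopes to the right and down, at radius r is drawn at 1 + k1 r^2 times it, then the intrinsics apply), "rvec" (rotation vector, rad) and "tvec" (3), from world to camera coordinates, as OpenCV has them. Camera axes: x right, y down, z forward; pixel columns grow to the right and rows downward; lengths in mm; the calibration is good to about 2 mm. A picture is of the moment at which its call begins.
- finish_job(): hands the job in; it is judged then, once.
The state is a dict: "time_s": time; "joints": joint angles; "dq": joint speeds; "tau": joint torques, N m; "eef_pos": TCP position; "ee_rot": TCP orientation; "force": force on the tool from outside, world axes, zero at the start; "wrist_torque": the same for the moment, N m; "grip_width": opening from 0.0 (shut) to 1.0 (fully open); "grip_force": force on a finger pad.
Only numpy, scipy, OpenCV 4.12 (cv2) and the standard library are available. Lean on these libraries where they do the work, as an engineer would, in place of code of your own. Each camera call takes 0.05 s, during which the arm holds its last target. There are 200 camera calls.

TASK

The blender's motor base on the counter has a spring-return pulse dial under a snapped-shut clear guard. Lever the guard open by its front lip with the wooden-handled lid lever (do not touch the guard with the gripper), lay the lever down flat on the counter, then turn the dial clockwise past the first two clicks to the third, not on to the fourth, and finish holding it there against its spring: it flies back if you let go. Leave the mug, tin, spice jar and sugar pot where they stand.

Things in the scene. Friction and masses are not known exactly. Their poses are not given: they have to be found in the camera images.
- motor_base: blender motor base, fixed white box 120 (x) x 210 (y) x 75 mm high. Origin under its centre on the counter, z up, front (long side) faces its -x. Left half (y = +58): round jug seat, radius 38, steel coupling, top z = 98. Right half (x = -12, y = -50): the dial under the clear guard. Two thin hinge ears at x = 53, y = -1 and -99, tops z = 119
- dial_grip (a point): on the dial's axis, 97 mm above the counter (base top is at 75). Dial: black disc of radius 24, 6 high, with a bar handle 44 long, 14 wide, top 110 mm above the counter, to be gripped across its width 82 to 110 mm above the counter. Site x runs along the bar (white pointer end at -x). At rest the bar lies along the base's x axis, pointer to the front
- dial (a joint): rad, 0 at rest, grows clockwise seen from above, end stop 1.75. Clicks (detents) at 0.4, 0.8, 1.2 (three black marks on the base) and a fourth at 1.6. A spring drives it back to 0 from anywhere: turning takes about 0.1 to 0.3 N m, holding at the third click about 0.2 N m
- guard (a joint): rad, 0 shut, 3.0 fully open (turned over backwards about its rear hinge). The snap catch lets go within the first 0.1 rad (about 15 mm of lift at the lip); past it a soft spring swings the guard fully open by itself within about 1 s and keeps it open. Open, it lies out behind the base, up to 190 mm above the counter, clear of the dial
- lip (a point): middle of the front lower edge of the guard's grey lip; shut, at x = -91, y = -50, z = 95 mm in the base's frame. Lip 94 wide (y), 5 thick, level, stands out 21 in front of the guard's front wall (wall goes on below it to z = 58), free below. Guard: clear cover 90 wide, top z = 120, hinge line along y at x = 53, z = 117. Unsnapping takes 3 to 5 N up at the lip
- lid_lever: loose lid lever, 90 g, 155 mm long, lying on the counter: beech handle 100 long (x), 16 wide (y), 28 high (z); flat steel blade 18 wide, 4 thick, reaching 55 mm past the handle along +x, its mid-plane 14 mm above the underside. Origin under the centre of the handle, z up
- blade_tip (a point): middle of the blade's tip: 105 mm ahead of the lid lever's origin along its x, 14 mm up.
- mug: bystander: green and white mug with a handle, 86 x 121 x 99 mm, loose, origin under its centre
- tin: bystander: flat round food tin, diameter 86, 40 mm high, loose, origin under its centre
- spice: bystander: small spice jar with dark cap, diameter 41, 105 mm high, loose, origin under its centre
- sugar_pot: bystander: teal pot with spout, handle and lid, 82 x 124 x 84 mm, loose, origin under its centre

How it is judged:
By the outcome, as a careful person would: the job done as asked, in the order asked, and still so for the second after the job is handed in, while the arm keeps its last pose, push and grip.
It also fails if it takes over 61 s, if anything falls off the work surface, if the arm or the gripper's body presses on something with over 40 N, if the wrist force passes 120 N, or if a joint passes its speed limit or range.

## Working session

There is one attempt and no reset: what is moved stays moved. The work goes in short steps, Python scripts to look and compute and a tool call to move; the robot and the scene stay as the last step left them, time stands still between calls to the robot, and variables do not carry over. Pictures are saved under pics/ and viewed, at most 10 in all, crops included, and the job is handed in when it is done.

Besides the shell and the picture viewer there is one more tool, called after "Request:" in YAML: its name, and indented under it one key for each argument. step_arm: Moves the arm, as the interface text tells. Its arguments: {"type":"object","properties":{"plan":{"type":"array"},"squeeze":{"type":"number"}},"required":["plan"]}

```bash
ls; mkdir -p pics; cat > h.py <<'E'
from rig import *
import numpy as np, cv2
from scipy.spatial.transform import Rotation as R
def cloud(c):
    d=c["depth"];h,w=d.shape
    f=h/2/np.tan(np.radians(c["vertical_fov"])/2)
    K=np.array([[f,0,c["cx"]],[0,f,c["cy"]],[0,0,1.]])
    uv=np.stack(np.meshgrid(np.arange(w),np.arange(h)),-1).reshape(-1,1,2).astype(float)
    n=cv2.undistortPoints(uv,K,np.array([c["k1"],0,0,0,0.])).reshape(h,w,2)
    P=np.dstack([n[...,0]*d,n[...,1]*d,d])
    M=cv2.Rodrigues(np.array(c["rvec"],float))[0]
    W=(P-np.array(c["tvec"]).ravel())@M
    W[d==0]=np.nan
    return W
def save(c,n): cv2.imwrite(n,c["color"][...,::-1])
E
python3 - <<'E'
from h import *
s=sense();print({k:np.round(v,3).tolist() for k,v in s.items()})
for n in("scene","top"):
    c=capture(n);save(c,f"pics/{n}0.png");np.save(f"{n}0.npy",cloud(c));
    M=cv2.Rodrigues(np.array(c["rvec"],float))[0];print(n,c["k1"],c["vertical_fov"],(-M.T@np.array(c["tvec"]).ravel()).round())
E
```

```text
pics
{'time_s': 0.0, 'joints': [1.031, 0.313, 1.498, -0.0, 1.331, -0.223], 'dq': [-0.0, 0.0, 0.0, 0.0, 0.001, -0.001], 'tau': [-0.001, -41.227, -25.973, -0.0, 0.004, -0.0], 'eef_pos': [163.483, 498.716, 303.335], 'ee_rot': [-0.0, 0.158, 0.987, -0.001], 'force': [0.158, -0.227, 0.288], 'wrist_torque': [-0.022, 0.009, -0.01], 'grip_force': 0.0, 'grip_width': 1.001}
scene -0.13487966237277813 51.039286400330006 [-114. -859.  708.]
top -0.10751296532798829 44.61182699746795 [ 121. -256. 1521.]
```

View pics/scene0.png

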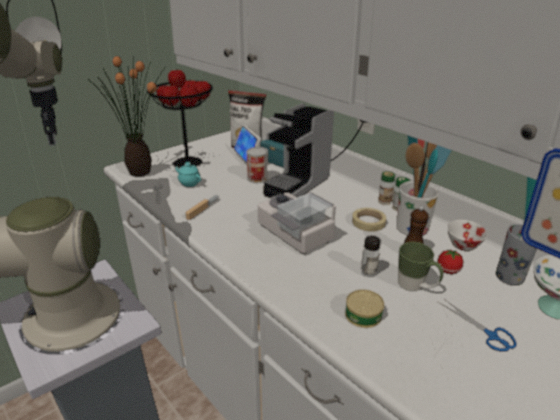

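View pics/top0.png

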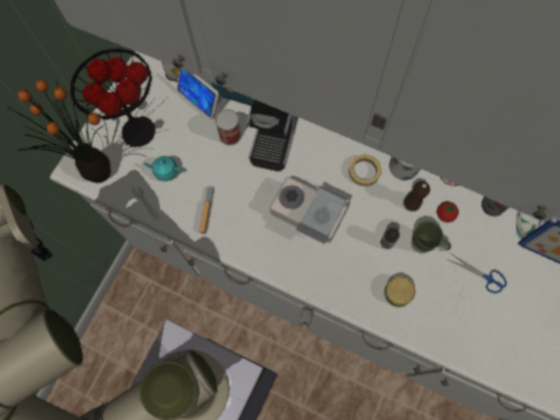

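The scene shows the lever at scene (203,206) / top (206,210), the motor base at top (310,208) with the guard shut, the tin at (400,291), the spice jar at (391,235) and the sugar pot at (165,167).

```bash
python3 - <<'E'
from h import *
for n,pts in(("top",[(204,228),(209,190),(205,210),(293,195),(322,211),(165,167),(391,235),(400,291),(428,235),(270,135)]),("scene",[(203,206),(215,198),(188,215)])):
    W=np.load(n+"0.npy")
    for u,v in pts: print(n,u,v,W[v,u].round())
for n in("scene","top"):
    W=np.load(n+"0.npy");im=cv2.imread(f"pics/{n}0.png").astype(int)
    b,g,r=im[...,0],im[...,1],im[...,2]
    u0=(150,235,160,250) if n=="scene" else (185,230,175,240)
    m=np.zeros(b.shape,bool);m[u0[2]:u0[3],u0[0]:u0[1]]=1
    z=W[...,2]
    mw=m&(r-b>50)&(z>20)
    p=W[mw];print("handle",len(p),np.nanmedian(p,0).round(1),np.nanmin(p,0).round(),np.nanmax(p,0).round())
    rc=cv2.minAreaRect(p[:,:2].astype(np.float32));print(rc)
    mb=m&(z>8)&(z<24)&~(r-b>40);p=W[mb];print("blade",len(p),p[::max(1,len(p)//12)].round().tolist())
# base: top plane z 65..125 near
W=np.load("top0.npy");z=W[...,2];m=np.zeros(z.shape,bool);m[170:248,262:358]=1
for lo,hi in((68,82),(90,102),(112,126)):
    p=W[m&(z>lo)&(z<hi)];print(lo,len(p),cv2.minAreaRect(p[:,:2].astype(np.float32)),p.mean(0).round(1))
E
```

```text
top 204 228 [439. 183.  33.]
top 209 190 [560. 233.  21.]
top 205 210 [494. 211.  24.]
top 293 195 [632. -27.  96.]
top 322 211 [ 613. -129.  124.]
top 165 167 [555. 381.  67.]
top 391 235 [ 636. -338.  113.]
top 400 291 [ 515. -430.   37.]
top 428 235 [ 717. -446.   25.]
top 270 135 [814. 142.  29.]
scene 203 206 [496. 199.  20.]
scene 215 198 [554. 217.  21.]
scene 188 215 [430. 179.  22.]
handle 82 [467.6 194.1  28.7] [428. 179.  22.] [516. 218.  34.]
((472.14971923828125, 197.65794372558594), (92.168212890625, 13.930381774902344), 18.121631622314453)
blade 261 [[622.0, 597.0, 10.0], [699.0, 534.0, 8.0], [681.0, 536.0, 8.0], [672.0, 529.0, 9.0], [611.0, 546.0, 13.0], [651.0, 509.0, 9.0], [525.0, 387.0, 20.0], [546.0, 362.0, 19.0], [568.0, 359.0, 9.0], [434.0, 373.0, 10.0], [561.0, 228.0, 17.0], [419.0, 345.0, 8.0], [516.0, 207.0, 13.0]]
handle 143 [471.1 201.   27.9] [426. 180.  20.] [520. 222.  36.]
((473.3836364746094, 202.23568725585938), (98.08636474609375, 16.130590438842773), 19.377927780151367)
blade 132 [[588.0, 291.0, 9.0], [573.0, 234.0, 15.0], [566.0, 234.0, 14.0], [560.0, 231.0, 13.0], [554.0, 223.0, 17.0], [547.0, 223.0, 17.0], [540.0, 223.0, 16.0], [532.0, 226.0, 15.0], [530.0, 214.0, 15.0], [500.0, 202.0, 9.0], [445.0, 234.0, 8.0], [426.0, 192.0, 18.0]]
68 1067 ((622.0935668945312, -79.55235290527344), (209.961181640625, 125.92444610595703), 86.86066436767578) [624.3 -46.9  75.1]
90 282 ((605.1337890625, -91.3661880493164), (174.9375, 140.95191955566406), 86.67842864990234) [571.6 -97.3  97.8]
112 1270 ((617.4219360351562, -129.0895233154297), (103.20169830322266, 130.5063934326172), 88.15771484375) [ 617.5 -129.3  119.3]
```

```bash
python3 - <<'E'
import cv2
a=cv2.resize(cv2.imread("pics/top0.png")[165:250,190:365],None,fx=4,fy=4,interpolation=cv2.INTER_CUBIC)
cv2.imwrite("pics/crop.png",a)
E
```

```text
(no output)
```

View pics/crop.png

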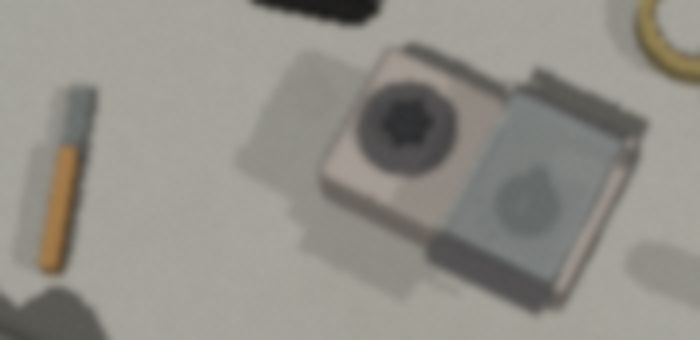

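```bash
python3 - <<'E'
from h import *
W=np.load("scene0.npy")
p=W[60:160,20:80].reshape(-1,3);p=p[(p[:,2]<310)&(abs(p[:,0]-163)<90)&(abs(p[:,1]-499)<90)]
print(len(p),p.min(0),p.max(0));q=p[p[:,2]<p[:,2].min()+12];print(q.round())
for n in("scene","top"):
  W=np.load(n+"0.npy").reshape(-1,3);T=np.array([622,-79.5])
  for yaw in(-3,-2):
    c,s=np.cos(np.radians(yaw)),np.sin(np.radians(yaw))
    L=np.c_[(W[:,:2]-T)@np.array([[c,-s],[s,c]]),W[:,2]]
    k=(abs(L[:,0])<120)&(abs(L[:,1])<130)
    L=L[k]
    for nm,lo,hi in(("top",72,78),("lip",93,103),("grd",116,124)):
        a=L[(L[:,2]>lo)&(L[:,2]<hi)&((L[:,1]<5)|(nm=="top"))]
        # front edge x per y-bin
        f=[(y,round(float(a[(abs(a[:,1]-y)<8)][:,0].min()))) for y in range(-96,100,16) if (abs(a[:,1]-y)<8).sum()>3]
        print(n,yaw,nm,np.percentile(a[:,:2],[1,99],axis=0).round().tolist(),f)
R0=R.from_quat(np.array(sense()["ee_rot"])[[1,2,3,0]]).as_matrix();print(R0.round(3))
E
```

```text
217 [128.62601913 420.51667791 245.33739886] [192.8267846  546.2556064  309.96537699]
[[187. 539. 257.]
 [183. 538. 255.]
 [185. 533. 256.]
 [183. 544. 250.]
 [185. 540. 250.]
 [180. 531. 251.]
 [185. 539. 247.]
 [146. 450. 257.]
 [148. 447. 257.]
 [155. 450. 255.]
 [157. 447. 255.]
 [139. 462. 252.]
 [141. 455. 254.]
 [142. 444. 257.]
 [145. 446. 255.]
 [146. 440. 257.]
 [150. 443. 255.]
 [154. 448. 252.]
 [156. 448. 252.]
 [139. 450. 253.]
 [141. 446. 253.]
 [144. 446. 252.]
 [147. 446. 252.]
 [150. 447. 250.]
 [154. 455. 247.]
 [157. 454. 246.]
 [139. 454. 248.]
 [142. 454. 247.]
 [144. 449. 248.]
 [147. 450. 247.]
 [150. 450. 246.]
 [153. 451. 245.]
 [155. 446. 246.]]
scene -3 top [[-62.0, -105.0], [64.0, 100.0]] [(-96, -63), (-80, -61), (-64, -63), (-48, -61), (-32, -62), (-16, -62), (32, -48), (48, -54), (64, -52), (80, -53), (96, -53)]
scene -3 lip [[-83.0, -101.0], [63.0, -10.0]] [(-96, -81), (-80, -82), (-64, -81), (-48, -82), (-32, -83), (-16, -83)]
scene -3 grd [[-62.0, -99.0], [62.0, -7.0]] [(-96, -63), (-80, -62), (-64, -63), (-48, -62), (-32, -64), (-16, -63), (0, -57)]
[... 559 characters left out ...]
3 lip [[-86.0, -97.0], [53.0, -6.0]] [(-96, -85), (-80, -86), (-64, -86), (-48, -86), (-32, -84), (-16, -87), (0, -85)]
top -3 grd [[-64.0, -94.0], [60.0, -5.0]] [(-96, -64), (-80, -66), (-64, -65), (-48, -64), (-32, -65), (-16, -65), (0, -62)]
top -2 top [[-53.0, -102.0], [61.0, 102.0]] [(-96, -52), (0, -54), (16, -53), (32, -53), (48, -52), (64, -57), (80, -56), (96, -52)]
top -2 lip [[-87.0, -98.0], [52.0, -4.0]] [(-96, -86), (-80, -86), (-64, -87), (-48, -86), (-32, -87), (-16, -87), (0, -86)]
top -2 grd [[-65.0, -94.0], [59.0, -5.0]] [(-96, -65), (-80, -68), (-64, -66), (-48, -64), (-32, -66), (-16, -65), (0, -65)]
[[-0.95   0.312 -0.001]
 [ 0.312  0.95  -0.001]
 [ 0.    -0.001 -1.   ]]
```

```bash
cat >> h.py <<'E'
def to(x,y,z,yaw):
    "offset cm, turn deg about tool z, to TCP x,y,z with tool x at world yaw (deg), tool down"
    s=sense();M=R.from_quat(np.array(s["ee_rot"])[[1,2,3,0]]).as_matrix()
    d=M.T@(np.array([x,y,z])-s["eef_pos"])/10
    G=np.c_[[np.cos(np.radians(yaw)),np.sin(np.radians(yaw)),0],[np.sin(np.radians(yaw)),-np.cos(np.radians(yaw)),0],[0,0,-1]]
    print("off",d.round(2),"rot",np.degrees(R.from_matrix(M.T@G).as_rotvec()).round(1),"t",round(s["time_s"],2),"pos",np.round(s["eef_pos"],1),"F",np.round(s["force"],1))
E
python3 -c "
from h import *
to(492,206.5,150,199)"
```

```text
off [-40.33 -17.52  15.35] rot [ -0.1  -0.  -37.2] t 0.1 pos [163.5 498.7 303.4] F [ 0.6 -0.3  0.5]
```

Request:
step_arm:
  plan:
    - {"offset": [-40.3, -17.5, 15.3], "rot": [0, 0, -37.2], "gripper": 6}
    - {"offset": [-40.3, -17.5, 15.3], "rot": [0, 0, -37.2], "gripper": 6}
    - {"offset": [-40.3, -17.5, 15.3], "rot": [0, 0, -37.2], "gripper": 6}
    - {"offset": [-40.3, -17.5, 15.3], "rot": [0, 0, -37.2], "gripper": 6}
    - {"offset": [-40.3, -17.5, 15.3], "rot": [0, 0, -37.2], "gripper": 6}
    - {"offset": [-40.3, -17.5, 15.3], "rot": [0, 0, -37.2], "gripper": 6}
    - {"offset": [-40.3, -17.5, 15.3], "rot": [0, 0, -37.2], "gripper": 6}
    - {"offset": [-40.3, -17.5, 15.3], "rot": [0, 0, -37.2], "gripper": 6}
    - {"offset": [-40.3, -17.5, 15.3], "rot": [0, 0, -37.2], "gripper": 6}
    - {"offset": [-40.3, -17.5, 15.3], "rot": [0, 0, -37.2], "gripper": 6}
    - {"offset": [-40.3, -17.5, 15.3], "rot": [0, 0, -37.2], "gripper": 6}
    - {"offset": [-40.3, -17.5, 15.3], "rot": [0, 0, -37.2], "gripper": 6}

```text
time_s: 1.3
eef_pos: [491.9, 206.7, 150.4]
ee_rot: [-0.001, -0.165, 0.986, 0.0]
force: [-0.0, 0.4, -0.4]
grip_width: 0.699
grip_force: 0.0
```

```bash
python3 -c "
from h import *
to(492,206.5,79,199)
c=capture('scene');save(c,'pics/a.png')
cv2.imwrite('pics/a.png',cv2.resize(c['color'][100:280,130:370,::-1],None,fx=3,fy=3))"
```

```text
off [-0.01 -0.03  7.14] rot [ 0.  -0.1 -0. ] t 1.3 pos [491.9 206.7 150.4] F [-0.   0.4 -0.4]
```

View pics/a.png

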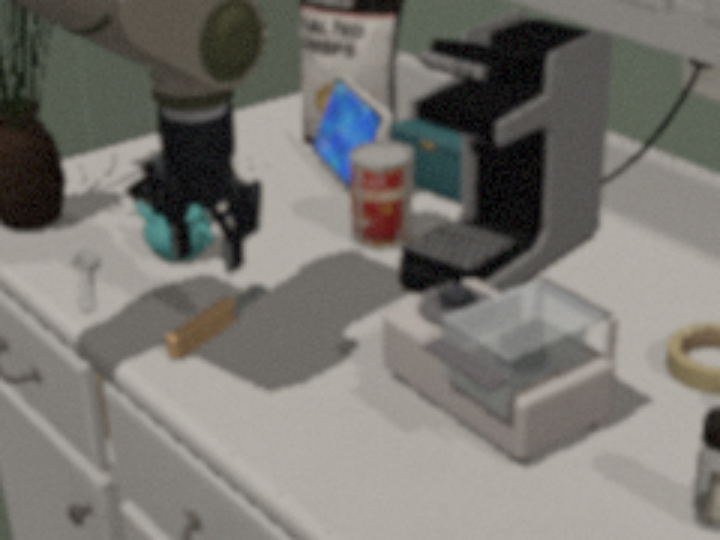

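The gripper hangs above the lever (crop ~(205,320)) with the fingers on either side, and the guard is shut at crop ~(530,340). Descend and grip.

Request:
step_arm:
  plan:
    - {"offset": [0, 0, 4], "rot": [0, 0, 0], "gripper": 6}
    - {"offset": [0, 0, 7.1], "rot": [0, 0, 0], "gripper": 6}
    - {"offset": [0, 0, 7.1], "rot": [0, 0, 0], "gripper": 6}
    - {"offset": [0, 0, 7.1], "rot": [0, 0, 0], "gripper": 0.8}
    - {"offset": [0, 0, 7.1], "rot": [0, 0, 0], "gripper": 0.8}
    - {"offset": [0, 0, 7.1], "rot": [0, 0, 0], "gripper": 0.8}
    - {"offset": [0, 0, 7.1], "rot": [0, 0, 0], "gripper": 0.8}
    - {"offset": [0, 0, 7.1], "rot": [0, 0, 0], "gripper": 0.8}
    - {"offset": [0, 0, 7.1], "rot": [0, 0, 0], "gripper": 0.8}
  squeeze: 100

```text
time_s: 2.25
eef_pos: [492.6, 207.4, 81.8]
ee_rot: [0.001, -0.165, 0.986, 0.0]
force: [-2.8, 1.4, 8.9]
grip_width: 0.163
grip_force: 98.5
```

```bash
python3 -c "
from h import *
to(408.8,-119.8,220,177.3)"
```

```text
off [ 18.56 -28.19 -13.86] rot [ 0.   0.2 21.8] t 2.25 pos [492.6 207.4  81.8] F [-2.8  1.4  8.9]
```

Request:
step_arm:
  plan:
    - {"offset": [0, 0, -4], "rot": [0, 0, 0], "gripper": 0.8}
    - {"offset": [0, 0, -8], "rot": [0, 0, 0], "gripper": 0.8}
    - {"offset": [2, -3, -12], "rot": [0, 0, 4], "gripper": 0.8}
    - {"offset": [4.5, -7, -14.1], "rot": [0, 0, 8], "gripper": 0.8}
    - {"offset": [7, -11, -14.1], "rot": [0, 0, 12], "gripper": 0.8}
    - {"offset": [9.5, -15, -14.1], "rot": [0, 0, 16], "gripper": 0.8}
    - {"offset": [12, -19, -14.1], "rot": [0, 0, 20], "gripper": 0.8}
    - {"offset": [15, -23, -14.1], "rot": [0, 0, 21.8], "gripper": 0.8}
    - {"offset": [18.6, -28.2, -14.1], "rot": [0, 0, 21.8], "gripper": 0.8}
    - {"offset": [18.6, -28.2, -14.1], "rot": [0, 0, 21.8], "gripper": 0.8}
    - {"offset": [18.6, -28.2, -14.1], "rot": [0, 0, 21.8], "gripper": 0.8}
    - {"offset": [18.6, -28.2, -14.1], "rot": [0, 0, 21.8], "gripper": 0.8}

```text
time_s: 3.45
eef_pos: [408.3, -119.8, 221.4]
ee_rot: [0.0, 0.024, 1.0, -0.0]
force: [0.7, 1.1, -0.7]
grip_width: 0.161
grip_force: 98.1
```

```bash
python3 - <<'E'
from h import *
to(408.8,-119.8,154,177.3)
t=np.array([408.8,-119.8])
for n in("scene","top"):
    c=capture(n);save(c,f"pics/b_{n}.png");W=cloud(c);np.save(f"b_{n}.npy",W)
    z=W[...,2]
    m=(z>120)&(z<175)&(W[...,0]>400)&(W[...,0]<525)&(abs(W[...,1]+122)<30)
    p=W[m];i=np.argsort(p[:,0]);p=p[i];print(n,len(p));print(p[::max(1,len(p)//25)].round().tolist(), p[-6:].round().tolist())
c=capture("scene");cv2.imwrite('pics/b.png',cv2.resize(c['color'][100:280,130:370,::-1],None,fx=3,fy=3))
E
```

```text
off [-0.05  0.01  6.74] rot [-0.   0.  -0.1] t 3.45 pos [ 408.3 -119.8  221.4] F [ 0.7  1.1 -0.7]
scene 246
[[400.0, -107.0, 173.0], [401.0, -133.0, 165.0], [402.0, -113.0, 172.0], [403.0, -115.0, 170.0], [404.0, -134.0, 167.0], [406.0, -142.0, 164.0], [408.0, -126.0, 144.0], [412.0, -139.0, 166.0], [415.0, -142.0, 163.0], [424.0, -130.0, 149.0], [427.0, -130.0, 150.0], [429.0, -131.0, 161.0], [432.0, -129.0, 165.0], [434.0, -129.0, 149.0], [436.0, -130.0, 166.0], [438.0, -132.0, 163.0], [441.0, -129.0, 167.0], [443.0, -133.0, 156.0], [450.0, -133.0, 157.0], [456.0, -113.0, 157.0], [460.0, -131.0, 155.0], [465.0, -113.0, 156.0], [472.0, -129.0, 158.0], [475.0, -128.0, 156.0], [480.0, -123.0, 158.0], [485.0, -133.0, 157.0], [489.0, -135.0, 156.0], [495.0, -128.0, 157.0]] [[494.0, -133.0, 154.0], [494.0, -121.0, 157.0], [494.0, -125.0, 156.0], [495.0, -128.0, 157.0], [497.0, -130.0, 157.0], [498.0, -121.0, 156.0]]
top 0
[] []
```

View pics/b.png

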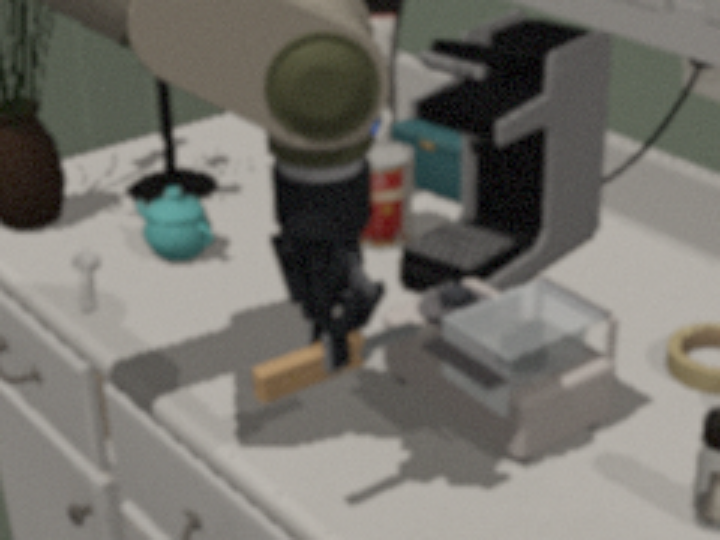

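Request:
step_arm:
  plan:
    - {"offset": [0, 0, 4], "rot": [0, 0, 0], "gripper": 0.8}
    - {"offset": [0, 0, 7.1], "rot": [0, 0, 0], "gripper": 0.8}
    - {"offset": [0, 0, 7.1], "rot": [0, 0, 0], "gripper": 0.8}
    - {"offset": [-1.5, 0, 7.1], "rot": [0, 0, 0], "gripper": 0.8}
    - {"offset": [-3, 0, 7.1], "rot": [0, 0, 0], "gripper": 0.8}
    - {"offset": [-4, 0, 7.1], "rot": [0, 0, 0], "gripper": 0.8}
    - {"offset": [-5.1, 0, 7.1], "rot": [0, 0, 0], "gripper": 0.8}
    - {"offset": [-5.1, 0, 7.1], "rot": [0, 0, 0], "gripper": 0.8}
    - {"offset": [-5.1, 0, 7.1], "rot": [0, 0, 0], "gripper": 0.8}

```text
time_s: 4.5
eef_pos: [459.1, -122.4, 150.4]
ee_rot: [0.0, 0.024, 1.0, -0.0]
force: [-0.8, 0.9, -0.2]
grip_width: 0.162
grip_force: 98.0
```

```bash
python3 - <<'E'
from h import *
c=capture("scene");cv2.imwrite('pics/c.png',cv2.resize(c['color'][160:260,200:350,::-1],None,fx=5,fy=5))
print(sense()["force"],sense()["eef_pos"])
E
```

```text
[-0.51745947  0.99545132 -0.1925981 ] [ 458.85068503 -122.44994283  150.25457349]
```

View pics/c.png

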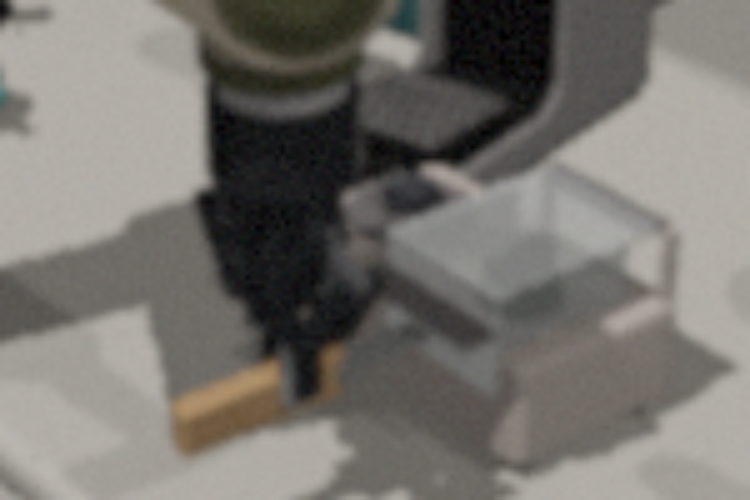

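The blade passes under the grey lip (crop ~(400,325)) with no contact force. Now I lift.

Request:
step_arm:
  plan:
    - {"offset": [0, 0, -0.6], "rot": [0, 0, 0], "gripper": 0.8}
    - {"offset": [0, 0, -1.2], "rot": [0, 0, 0], "gripper": 0.8}
    - {"offset": [0, 0, -1.8], "rot": [0, 0, 0], "gripper": 0.8}
    - {"offset": [0, 0, -2.4], "rot": [0, 0, 0], "gripper": 0.8}
    - {"offset": [0, 0, -3], "rot": [0, 0, 0], "gripper": 0.8}
    - {"offset": [0, 0, -3.6], "rot": [0, 0, 0], "gripper": 0.8}
    - {"offset": [0, 0, -4.2], "rot": [0, 0, 0], "gripper": 0.8}
    - {"offset": [0, 0, -4.8], "rot": [0, 0, 0], "gripper": 0.8}
    - {"offset": [0, 0, -4.8], "rot": [0, 0, 0], "gripper": 0.8}
    - {"offset": [0, 0, -4.8], "rot": [0, 0, 0], "gripper": 0.8}
    - {"offset": [0, 0, -4.8], "rot": [0, 0, 0], "gripper": 0.8}
    - {"offset": [0, 0, -4.8], "rot": [0, 0, 0], "gripper": 0.8}

```text
time_s: 5.75
eef_pos: [458.8, -122.6, 198.1]
ee_rot: [-0.001, 0.024, 1.0, 0.0]
force: [-5.7, -0.2, 0.6]
grip_width: 0.156
grip_force: 98.6
```

```bash
python3 - <<'E'
from h import *
c=capture("scene");cv2.imwrite('pics/d.png',cv2.resize(c['color'][110:260,180:380,::-1],None,fx=4,fy=4))
to(430,110,150,177.3)
E
```

```text
off [ 3.99 23.1   4.81] rot [ 0.  -0.1 -0. ] t 5.8 pos [ 458.8 -122.6  198.1] F [-4.7 -0.2  0. ]
```

View pics/d.png

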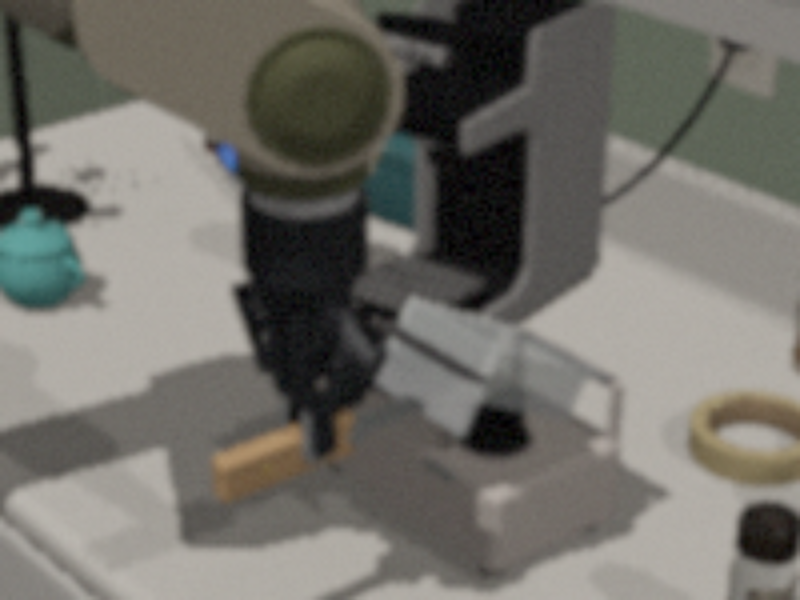

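The guard is raised but resting with its wall against the blade tip (crop ~(380,390), −5 N in x); drawing the blade back should let it swing.

Request:
step_arm:
  plan:
    - {"offset": [1, 0, 0], "rot": [0, 0, 0], "gripper": 0.8}
    - {"offset": [2, 0, 0], "rot": [0, 0, 0], "gripper": 0.8}
    - {"offset": [3.5, 0, 0], "rot": [0, 0, 0], "gripper": 0.8}
    - {"offset": [5, 0, 0], "rot": [0, 0, 0], "gripper": 0.8}
    - {"offset": [5, 0, 0], "rot": [0, 0, 0], "gripper": 0.8}
    - {"offset": [5, 0, 0], "rot": [0, 0, 0], "gripper": 0.8}
    - {"offset": [5, 0, 0], "rot": [0, 0, 0], "gripper": 0.8}
    - {"offset": [5, 0, 0], "rot": [0, 0, 0], "gripper": 0.8}
    - {"offset": [5, 0, 0], "rot": [0, 0, 0], "gripper": 0.8}
    - {"offset": [5, 0, 0], "rot": [0, 0, 0], "gripper": 0.8}
    - {"offset": [5, 0, 0], "rot": [0, 0, 0], "gripper": 0.8}
    - {"offset": [5, 0, 0], "rot": [0, 0, 0], "gripper": 0.8}

```text
time_s: 7.0
eef_pos: [409.2, -120.3, 197.9]
ee_rot: [-0.0, 0.024, 1.0, 0.0]
force: [-0.2, -0.7, -0.4]
grip_width: 0.157
grip_force: 98.9
```

```bash
python3 - <<'E'
from h import *
c=capture("scene");cv2.imwrite('pics/e.png',cv2.resize(c['color'][110:260,180:380,::-1],None,fx=4,fy=4))
W=cloud(c);z=W[...,2];p=W[(z>125)&(z<200)&(W[...,0]>540)&(W[...,0]<900)&(W[...,1]>-200)&(W[...,1]<-60)];print(len(p),p.min(0),p.max(0))
to(408,110,150,177.3)
E
```

```text
1205 [ 672.28624371 -185.95239133  125.00023526] [817.99545318 -86.69127677 194.71345407]
off [ 1.23 22.99  4.79] rot [-0.  0. -0.] t 7.05 pos [ 409.3 -120.3  197.9] F [ 0.2  0.1 -0.4]
```

View pics/e.png

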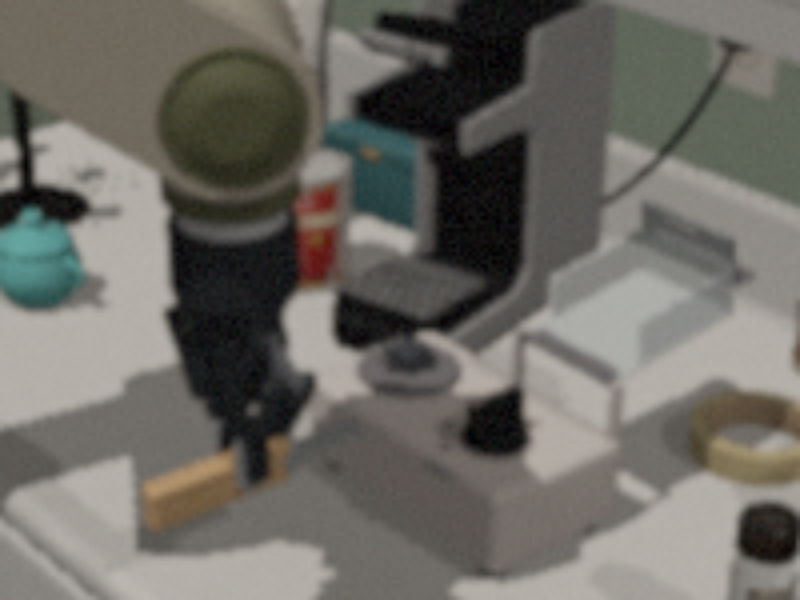

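The guard lies fully open behind the base (crop ~(640,290)) and the dial is exposed at (495,425). Now I lay the lever down.

Request:
step_arm:
  plan:
    - {"offset": [0, 4.5, 0], "rot": [0, 0, 0], "gripper": 0.8}
    - {"offset": [0, 9, 0], "rot": [0, 0, 0], "gripper": 0.8}
    - {"offset": [0, 13.5, 0], "rot": [0, 0, 0], "gripper": 0.8}
    - {"offset": [0, 18, 0], "rot": [0, 0, 0], "gripper": 0.8}
    - {"offset": [-2, 22, 1], "rot": [0, 0, 0], "gripper": 0.8}
    - {"offset": [-5, 25, 3], "rot": [0, 0, 0], "gripper": 0.8}
    - {"offset": [-7.8, 27.4, 5], "rot": [0, 0, 0], "gripper": 0.8}
    - {"offset": [-7.8, 27.4, 8], "rot": [0, 0, 0], "gripper": 0.8}
    - {"offset": [-7.8, 27.4, 10], "rot": [0, 0, 0], "gripper": 0.8}
    - {"offset": [-7.8, 27.4, 11], "rot": [0, 0, 0], "gripper": 0.8}
    - {"offset": [-7.8, 27.4, 11.2], "rot": [0, 0, 0], "gripper": 0.8}
    - {"offset": [-7.8, 27.4, 11.2], "rot": [0, 0, 0], "gripper": 0.8}

```text
time_s: 8.25
eef_pos: [500.6, 149.6, 86.5]
ee_rot: [0.0, 0.024, 1.0, 0.0]
force: [0.7, 0.8, -0.3]
grip_width: 0.156
grip_force: 98.9
```

Request:
step_arm:
  plan:
    - {"offset": [0, 0, 0.2], "rot": [0, 0, 0], "gripper": 0.8}
    - {"offset": [0, 0, 0.4], "rot": [0, 0, 0], "gripper": 0.8}
    - {"offset": [0, 0, 0.5], "rot": [0, 0, 0], "gripper": 0.8}
    - {"offset": [0, 0, 0.5], "rot": [0, 0, 0], "gripper": 0.8}

```text
time_s: 8.65
eef_pos: [500.5, 149.6, 81.8]
ee_rot: [0.0, 0.024, 1.0, -0.0]
force: [-3.6, -0.2, 6.5]
grip_width: 0.162
grip_force: 100.2
```

Contact with the counter. Release and rise.

Request:
step_arm:
  plan:
    - {"offset": [0, 0, 0.4], "rot": [0, 0, 0], "gripper": 5}
    - {"offset": [0, 0, 0.4], "rot": [0, 0, 0], "gripper": 5}
    - {"offset": [0, 0, 0.4], "rot": [0, 0, 0], "gripper": 5}
    - {"offset": [0, 0, 0.4], "rot": [0, 0, 0], "gripper": 5}
    - {"offset": [0, 0, -3], "rot": [0, 0, 0], "gripper": 5}
    - {"offset": [0, 0, -7], "rot": [0, 0, 0], "gripper": 5}
    - {"offset": [0, 0, -12], "rot": [0, 0, 0], "gripper": 5}
    - {"offset": [0, 0, -16], "rot": [0, 0, 0], "gripper": 5}
    - {"offset": [0, 0, -16], "rot": [0, 0, 0], "gripper": 5}
    - {"offset": [0, 0, -16], "rot": [0, 0, 0], "gripper": 5}

```text
time_s: 9.65
eef_pos: [500.2, 149.7, 241.1]
ee_rot: [0.0, 0.024, 1.0, 0.0]
force: [-0.9, -1.0, -0.7]
grip_width: 0.588
grip_force: 0.0
```

```bash
python3 - <<'E'
from h import *
for n in("top","scene"):
    c=capture(n);W=cloud(c);z=W[...,2];I=c["color"].astype(int);r,b=I[...,0],I[...,2]
    m=(abs(W[...,0]-480)<90)&(abs(W[...,1]-150)<60)&(r-b>45)&(z<60)
    p=W[m];print(n,"lever",len(p),p.min(0).round(),p.max(0).round())
    # dial: dark, above z 84
    m=(abs(W[...,0]-610)<60)&(abs(W[...,1]+130)<55)&(I.max(2)<60)&(z>70)&(z<125)
    p=W[m];print("dial",len(p),p.mean(0).round(1),np.percentile(p,[3,97],axis=0).round());q=p[p[:,2]>104]
    if len(q)>4: print("bar",len(q),q.mean(0).round(1),cv2.minAreaRect(q[:,:2].astype(np.float32)))
    q=W[(z>71)&(z<78)&(abs(W[...,0]-622)<80)&(abs(W[...,1]+80)<120)];print(cv2.minAreaRect(q[:,:2].astype(np.float32)),np.percentile(q,[2,98],axis=0).round())
cv2.imwrite('pics/f.png',cv2.resize(c['color'][150:270,180:350,::-1],None,fx=4.5,fy=4.5,interpolation=cv2.INTER_CUBIC))
E
```

```text
top lever 77 [438. 142.  21.] [525. 154.  37.]
dial 151 [ 610.9 -130.6   91.6] [[ 591. -148.   74.]
 [ 630. -111.  114.]]
bar 49 [ 610.7 -128.8  109.4] ((610.9291381835938, -128.2322540283203), (13.147260665893555, 40.67301940917969), 88.91288757324219)
((622.5457763671875, -79.4334716796875), (208.8055877685547, 124.08964538574219), 87.64649963378906) [[ 567. -179.   71.]
 [ 682.   20.   78.]]
scene lever 154 [435. 136.   6.] [523. 150.  32.]
dial 171 [ 609.4 -137.9   93.8] [[ 593. -151.   82.]
 [ 630. -127.  112.]]
bar 39 [ 610.9 -136.2  108.9] ((610.9484252929688, -135.21151733398438), (12.663681983947754, 38.89438247680664), 81.5606689453125)
((627.5283203125, -82.12987518310547), (212.21923828125, 121.45088195800781), 85.98698425292969) [[ 567. -184.   72.]
 [ 685.   14.   78.]]
```

View pics/f.png

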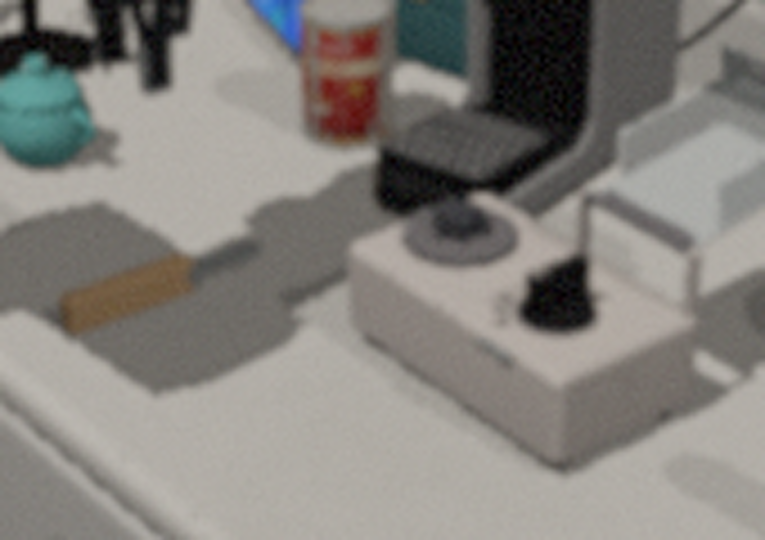

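The lever lies flat on the counter (crop ~(150,285)) and the dial is at (558,295) with its bar along base x. Next I move above the dial.

Request:
step_arm:
  plan:
    - {"offset": [-2, -4.5, 0], "rot": [0, 0, 0], "gripper": 4.5}
    - {"offset": [-4, -9, 0], "rot": [0, 0, 0], "gripper": 4.5}
    - {"offset": [-6, -13.5, 0], "rot": [0, 0, 0], "gripper": 4.5}
    - {"offset": [-8, -18, 0], "rot": [0, 0, 0], "gripper": 4.5}
    - {"offset": [-10, -22.5, 0], "rot": [0, 0, 0], "gripper": 4.5}
    - {"offset": [-12.3, -27.5, 0], "rot": [0, 0, 0], "gripper": 4.5}
    - {"offset": [-12.3, -27.5, 0], "rot": [0, 0, 0], "gripper": 4.5}
    - {"offset": [-12.3, -27.5, 2], "rot": [0, 0, 0], "gripper": 4.5}
    - {"offset": [-12.3, -27.5, 5], "rot": [0, 0, 0], "gripper": 4.5}
    - {"offset": [-12.3, -27.5, 8.4], "rot": [0, 0, 0], "gripper": 4.5}
    - {"offset": [-12.3, -27.5, 8.4], "rot": [0, 0, 0], "gripper": 4.5}
    - {"offset": [-12.3, -27.5, 8.4], "rot": [0, 0, 0], "gripper": 4.5}

```text
time_s: 10.95
eef_pos: [609.4, -130.3, 155.5]
ee_rot: [-0.001, 0.024, 1.0, 0.001]
force: [-0.0, 0.2, 0.4]
grip_width: 0.53
grip_force: 0.0
```

Request:
step_arm:
  plan:
    - {"offset": [0, 0, 0], "rot": [0, 0, 0], "gripper": 0.8}
    - {"offset": [0, 0, 0], "rot": [0, 0, 0], "gripper": 0.8}
    - {"offset": [0, 0, 0], "rot": [0, 0, 0], "gripper": 0.8}
    - {"offset": [0, 0, 0], "rot": [0, 0, 0], "gripper": 0.8}
    - {"offset": [0, 0, 0], "rot": [0, 0, 0], "gripper": 0.8}
    - {"offset": [0, 0, 0], "rot": [0, 0, 0], "gripper": 0.8}
  squeeze: 60

```text
time_s: 11.55
eef_pos: [609.9, -129.9, 157.2]
ee_rot: [-0.0, 0.024, 1.0, 0.001]
force: [0.2, 5.1, 1.1]
grip_width: 0.152
grip_force: 60.2
```

```bash
python3 - <<'E'
from h import *
s=sense();print(s["force"],s["wrist_torque"],s["joints"],s["grip_width"])
to(610.5,-131,156,177)
E
```

```text
[0.19762326 5.14083915 1.06927878] [0.69947361 0.07025547 0.15646101] [-3.97802648e-01  6.65340600e-01  1.35152008e+00  1.31979148e-03
  1.12548871e+00 -1.92192931e+00] 0.1523862589245853
off [-0.07 -0.11  0.12] rot [ 0.1 -0.   0.3] t 11.55 pos [ 609.9 -129.9  157.2] F [0.2 5.1 1.1]
```

Request:
step_arm:
  plan:
    - {"offset": [0, 0.1, 0], "rot": [0, 0, 6], "gripper": 0.8}
    - {"offset": [0, 0.1, 0], "rot": [0, 0, 12], "gripper": 0.8}
    - {"offset": [0, 0.1, 0], "rot": [0, 0, 18], "gripper": 0.8}
    - {"offset": [0, 0.1, 0], "rot": [0, 0, 24], "gripper": 0.8}
    - {"offset": [0, 0.1, 0], "rot": [0, 0, 30], "gripper": 0.8}
    - {"offset": [0, 0.1, 0], "rot": [0, 0, 36], "gripper": 0.8}
    - {"offset": [0, 0.1, 0], "rot": [0, 0, 42], "gripper": 0.8}
    - {"offset": [0, 0.1, 0], "rot": [0, 0, 48], "gripper": 0.8}
    - {"offset": [0, 0.1, 0], "rot": [0, 0, 54], "gripper": 0.8}
    - {"offset": [0, 0.1, 0], "rot": [0, 0, 59], "gripper": 0.8}
    - {"offset": [0, 0.1, 0], "rot": [0, 0, 64], "gripper": 0.8}
    - {"offset": [0, 0.1, 0], "rot": [0, 0, 64], "gripper": 0.8}

```text
time_s: 12.75
eef_pos: [612.0, -126.1, 157.3]
ee_rot: [0.001, 0.551, 0.835, 0.004]
force: [17.1, 19.3, -2.2]
grip_width: 0.155
grip_force: 59.7
```

Request:
step_arm:
  plan:
    - {"offset": [0, 0, 0], "rot": [0, 0, 2], "gripper": 0.8}
    - {"offset": [0, 0, 0], "rot": [0, 0, 4], "gripper": 0.8}
    - {"offset": [0, 0, 0], "rot": [0, 0, 5.5], "gripper": 0.8}
    - {"offset": [0, 0, 0], "rot": [0, 0, 5.5], "gripper": 0.8}
    - {"offset": [0, 0, 0], "rot": [0, 0, 5.5], "gripper": 0.8}

```text
time_s: 13.25
eef_pos: [612.3, -126.0, 157.3]
ee_rot: [0.001, 0.589, 0.808, 0.004]
force: [18.4, 20.6, -5.5]
grip_width: 0.152
grip_force: 59.7
```

```bash
python3 - <<'E'
from h import *
s=sense();print(np.round(s["force"],1),np.round(s["wrist_torque"],3),s["grip_width"],s["grip_force"])
M=R.from_quat(np.array(s["ee_rot"])[[1,2,3,0]]).as_matrix();print("yaw",np.degrees(np.arctan2(M[1,0],M[0,0])),"turned",177.2-np.degrees(np.arctan2(M[1,0],M[0,0])),s["eef_pos"])
c=capture("scene");cv2.imwrite('pics/g.png',cv2.resize(c['color'][160:260,240:350,::-1],None,fx=6,fy=6,interpolation=cv2.INTER_CUBIC))
E
```

```text
[18.4 20.6 -5.5] [ 3.323 -2.865  0.476] 0.15187990765666678 59.746166467666626
yaw 107.85551983717359 turned 69.3444801628264 [ 612.31981608 -125.96111336  157.31129522]
```

View pics/g.png

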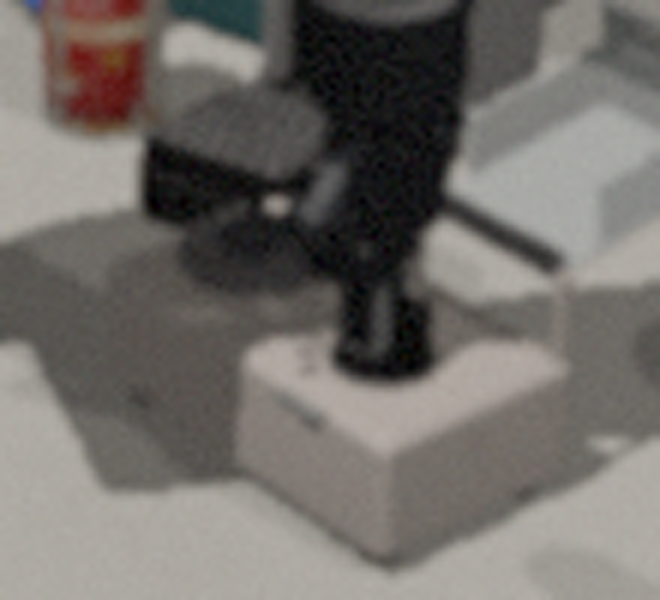

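The guard is open at crop (560,180) and the fingers hold the dial at (385,330), turned about 1.2 rad. A sideways force of about 28 N remains from a few mm of centring error, so I ease it off.

Request:
step_arm:
  plan:
    - {"offset": [0.1, 0.1, 0], "rot": [0, 0, 0], "gripper": 0.8}
    - {"offset": [0.2, 0.2, 0], "rot": [0, 0, 0], "gripper": 0.8}
    - {"offset": [0.26, 0.35, 0], "rot": [0, 0, 0], "gripper": 0.8}
    - {"offset": [0.26, 0.35, 0], "rot": [0, 0, 0], "gripper": 0.8}
    - {"offset": [0.26, 0.35, 0], "rot": [0, 0, 0], "gripper": 0.8}

```text
time_s: 13.8
eef_pos: [613.0, -125.4, 157.2]
ee_rot: [0.0, 0.589, 0.808, 0.001]
force: [4.6, 5.9, -0.0]
grip_width: 0.156
grip_force: 60.3
```

```bash
python3 - <<'E'
from h import *
s=sense();print(np.round(s["force"],1),np.round(s["wrist_torque"],3),s["grip_force"])
M=R.from_quat(np.array(s["ee_rot"])[[1,2,3,0]]).as_matrix();y=np.degrees(np.arctan2(M[1,0],M[0,0]));print("turned",177.2-y,s["eef_pos"])
for n in("top","scene"):
    c=capture(n);W=cloud(c);z=W[...,2];I=c["color"].astype(int)
    for nm,x0,y0,lo in(("tin",515,-430,30),("spice",636,-338,80),("sugar",555,381,50),("mug",700,-415,70)):
        a=(abs(W[...,0]-x0)<70)&(abs(W[...,1]-y0)<70)&(z>lo)&(z<115);W0=np.load(n+"0.npy");b=(abs(W0[...,0]-x0)<70)&(abs(W0[...,1]-y0)<70)&(W0[...,2]>lo)&(W0[...,2]<115)
        print(n,nm,a.sum(),b.sum(),(np.median(W[a],0)-np.median(W0[b],0)).round(1))
E
```

```text
[ 4.6  5.9 -0. ] [ 0.997 -0.619  0.307] 60.29637694358826
turned 69.40472330507379 [ 612.96442827 -125.38997154  157.21130708]
top tin 650 655 [ 0.3 -0.2  0.4]
top spice 203 204 [ 0.1  0.3 -0.5]
top sugar 269 361 [7.3 6.6 1.4]
top mug 374 370 [-2.2  1.2 -0.2]
scene tin 909 914 [ 0.4  0.4 -0. ]
scene spice 325 322 [ 0.7 -0.6 -0.6]
scene sugar 190 189 [-1.1 -1.  -0. ]
scene mug 876 876 [ 0.9 -0.3 -0.4]
```

```bash
python3 -c "
from h import *
print(finish_job())"
```

```text
the job is handed in; nothing more can be done
None
```

The job is handed in: I levered the guard open with the lid lever, laid the lever flat on the counter, and turned the dial to about 1.2 rad by gripper angle (third click), held there at 60 N grip; the mug, tin, spice jar and sugar pot measured in place within camera noise, except the sugar pot in the top view (up to 7 mm off, probably partly hidden by the arm).

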